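Run a flask of board lacquer on the touch mixer

TASK

Pull the round flask straight up out of its spring clip, keep it upright, carry it to the touch mixer and set its bulb in the mixer's sprung ring. Press the flask down until the ring is right down on its stop, and finish holding it pressed there: do not let go. Do not set the flask down anywhere else, and leave the other things on the bench where they are.

Things in the scene. Friction and masses are not known exactly. Their poses are not given: they have to be found in the camera images.
- flask: Loose amber glass flask with black cap, 116 mm tall, 0.11 to 0.18 kg. Origin: centre of its underside, z up; round about z. Flat foot 28 mm across, 6 mm high; ball-shaped bulb 60 mm across, its centre 30.5 mm up; neck 20 mm across; cylindrical cap 28 mm across from 84 to 116 mm up, the place to grip. It starts upright in the clip, its foot on the clip's plate.
- clip: Spring clip fixed to the bench, left or right: round aluminium plate 104 mm across, 12 mm thick, with three upright sprung prongs (to 62 mm high, 46 mm from the axis) whose round noses close over the bulb just above its widest part. Origin: centre of its underside. Pulling the flask straight up with about 8 to 15 N opens them; it is free after 20 mm, its foot above the prongs after 55 mm.
- mixer: Touch mixer, fixed to the bench, on the other side from the clip: white housing 120 x 110 mm (its x and y), 56 mm high, with a knob on its -x face; the sprung ring stands above its middle. Origin: centre of its underside on the bench, z up.
- ring_top (a point): Centre of the top rim of the mixer's sprung ring, 99 mm above the bench when up; it moves with the ring. The black ring is 64 mm across, 11 mm high, open through the middle, its inside a funnel narrowing from about 56 to 38 mm. The bulb seats in it with the flask's origin about 15 mm below this point.
- cradle (a joint): How far the ring is pressed down, m: 0 up, 0.018 down on its stop. A spring pushes it up: about 3 N starts it moving and 11 N on it reaches the stop; the flask's own weight does not move it.
- squeeze: Bystander: white squeeze bottle with a pointed nozzle, 56 mm across, 150 mm tall, upright. Origin: centre of its underside.
- spool: Bystander: grey wire spool standing on its flange, 60 mm across, 36 mm tall. Origin: centre of its underside.
- driver: Bystander: screwdriver lying on the bench, about 0.2 m long, along its x. Origin: on its underside, near its middle.
- jar: Bystander: low white jar with a black lid, 47 mm across, 42 mm tall. Origin: centre of its underside.
Mind the look-alikes: they are no part of the job. What is meant by the flask is not blue or purple, and is the larger of those in its own colour.

How it is judged (in metres and radians):
On the way, in this order (a step that is already met when the one before it is completed fails the run):
1. the flask has been pulled up out of the spring clip, upright (z of flask in the frame of clip above 0.045 m and angle between flask's own z axis and vertical below 0.5 rad), for 0.1 s.
2. the flask's bulb sits upright in the ring of the mixer (horizontal distance between flask and ring_top below 0.01 m and z of flask in the frame of ring_top below -0.008 m and angle between flask's own z axis and vertical below 0.25 rad), for 0.1 s.
At the end, for the whole second after the job is handed in: Still held pressed by the robot: ring at least 14.5 mm down of its 18 mm, bulb in the ring (within 10 mm of its axis, upright within 0.25 rad), flask still, over 6 N on the ring, the fingers on the flask with over 4 N; no other bench thing over 30 mm from its start (all of step 2 and value of joint cradle above 0.0145 m and contact force between flask and mixer above 6 N and contact force between the fingers and flask above 4 N and linear speed of flask below 0.02 m/s and distance of each of squeeze, spool, driver, jar from where it was at the start of the episode below 0.03 m); the arm keeps its last pose, push and grip.
It fails at once if the flask tipped over (more than 0.7 rad) (angle between flask's own z axis and vertical above 0.7 rad).
It fails at once if the flask set down or dropped on the bench (height (world z) of flask below 0.006 m).
It fails at once if another bench thing knocked out of its place (over 30 mm) or over (distance of any of squeeze, spool, driver, jar from where it was at the start of the episode above 0.03 m or angle between any of squeeze, spool, jar's own z axis and vertical above 0.6 rad).
It also fails if it takes over 51 s, if anything falls off the work surface, if the arm or the gripper's body presses on something with over 40 N, if the wrist force passes 120 N, or if a joint passes its speed limit or range.

ROBOT

A 7-joint arm with a two-finger parallel gripper is mounted at the origin on the work surface. World frame = base frame: x ahead of the robot, y to its left, z up, the work surface at z = 0. Lengths are in mm, angles in rad, forces in N, time in s.
With the tool pointing down it reaches from about 400 to 875 mm from the base axis. Payload 4.4 kg.
Tool frame: the origin (TCP) lies midway between the tips of the shut fingers; the grasp point (between the pads) lies 19 mm behind it; z points along the fingers, y is the line along which they close (so a half turn about z gives the same grasp; the last joint's range is limited). The gripper opens to 85 mm and grips with 20 to 120 N. Pads are 22 mm wide; open, the fingers measure 114 mm over their backs; the gripper's body (76 mm by 85 mm) begins 54 mm behind the grasp point. The pads swing forward as they close: fully open they stand 13 mm farther back than shut.
Start: joints at [1.246, 0.628, 0.038, 1.517, -0.027, 0.996, -0.02], TCP at [166.377, -628.36, 198.913] pointing down, gripper open.
Joint ranges: [-3.06, 3.06], [-0.37, 2.12], [-1.25, 1.32], [0.18, 2.47], [-1.1, 4.24], [0.23, 1.98], [-2.94, 2.94]. Speed limits (rad/s): [2.57, 2.57, 3.14, 3.14, 3.14, 3.14, 3.14].

INTERFACE

Orientations are given as [roll, pitch, yaw] about the fixed x, y, z axes, in that order (R = Rz(yaw) Ry(pitch) Rx(roll)).
In Python, from cell import telemetry, eyes, ctrl, finder gives the robot as it stands.
- The arm moves only by the tool move_arm, never from a script. Its argument "steps" is a list of rows, each a list of 7 numbers: the turn, a rotation vector about the world's x, y, z in degrees, then the shift along the world's x, y, z in m, then the finger opening in m, from 0 to 0.0854. A call has 1 to 5 rows; each row shifts and turns the commanded pose from where the row before left it; what a row does not reach is not made up. A row lasts 1/10 s, in which the tool goes at most 50 mm and 8.59 degrees, less where a joint would pass 70% of its speed; a pose out of reach is approached as far as the arm can. A call with a gripper value outside its range is refused whole. The fingers move at their own pace and stop on an object; the grip force is fixed at half the most. Time passes only in rows, so rows that do not move let the fingers close. It gives the time, the measured TCP pose, the force, the opening and the grip force at its end, in the units of the state.
- telemetry.read_state(): the state, without advancing time (a new reading comes with each control period).
- eyes.get_image(name): name is "side" or "top"; returns (picture, depth): 384x512x3 uint8, blue, green, red; 384x512 float32, mm along the optical axis (not along the pixel's ray), 0 where there is no reading.
- eyes.calibration(name): a dict with "fx", "fy", "cx", "cy" (pixels), "distortion" ([k1, k2, p1, p2, k3] as OpenCV has them; the pictures are not rectified), "position" and "attitude" of the camera in the world. Camera axes: x right, y down, z forward; pixel columns grow to the right and rows downward; lengths in mm; the calibration is good to about 2 mm. A picture is of the moment at which its call begins. calibration takes no time and is no camera call.
- ctrl.finish_job(): hands the job in; it is judged then, once.
Trained networks look in the newest picture that a camera, given by its name, has taken for a name from the list of things; names that differ only in an ending like _2 or _b are one class to them, and where a whole thing is asked for, a point or a joint stands for the part that bears it (a point fixed in the world has none). Each returns a list of dicts, best first, with "confidence" (0 to 1); they miss things now and then, are a little off and sometimes report something else, mostly with a low value. They report only what shows in the picture. A call takes as long as a camera call. They do not tell look-alikes from the thing itself.
- finder.boxes_of(camera, name): "location" ([x, y, z] in mm, in the coordinates of the camera as it stood for that picture, good to about 4 mm: the middle of the surface that is visible of it).
- finder.cut_out(camera, name): "mask" (384x512 bool, what is visible of it).
- finder.pinpoint(camera, name): "location" ([x, y, z] in mm, in the coordinates of the camera as it stood for that picture, good to about 4 mm: a listed point, or the origin of a listed thing).
The state is a dict: "clock": time; "qpos": joint angles; "qd": joint speeds; "tau": joint torques, N m; "eef_pos": TCP position; "tool_rot": TCP orientation; "force": force on the tool from outside, world axes, zero at the start; "torque": the same for the moment, N m; "width": finger opening in mm; "gripper_force": force on a finger pad.
Only numpy, scipy, OpenCV 4.12 (cv2) and the standard library are available. Lean on these libraries where they do the work, as an engineer would, in place of code of your own. Each camera call takes 0.05 s, during which the arm holds its last target. There are 200 camera calls.

## Working session

There is one attempt and no reset: what is moved stays moved. The work goes in short steps, Python scripts to look and compute and a tool call to move; the robot and the scene stay as the last step left them, time stands still between calls to the robot, and variables do not carry over. Pictures are saved under pics/ and viewed, at most 10 in all, crops included, and the job is handed in when it is done.

Besides the shell and the picture viewer there is one more tool, called in YAML: its name, and indented under it one key for each argument. move_arm: Moves the arm, as the interface text tells. Its arguments: {"type":"object","properties":{"steps":{"type":"array"}},"required":["steps"]}

```bash
mkdir -p pics; cat > h.py <<'E'
import numpy as np, cv2
from scipy.spatial.transform import Rotation as R
from cell import telemetry, eyes, ctrl, finder
def w(cam,p):
    c=eyes.calibration(cam); a=np.array(c["attitude"],float)
    M=a if a.shape==(3,3) else R.from_euler('xyz',a).as_matrix()
    return M@np.array(p,float)+np.array(c["position"],float)
def px(cam,p):
    c=eyes.calibration(cam)
    K=np.array([[c["fx"],0,c["cx"]],[0,c["fy"],c["cy"]],[0,0,1.]])
    return cv2.projectPoints(np.array([[p]],float),np.zeros(3),np.zeros(3),K,np.array(c["distortion"],float))[0].ravel()
E
python3 - <<'E'
from h import *
ims=[]
for c in("side","top"):
    print(c,eyes.calibration(c))
    im,d=eyes.get_image(c); cv2.imwrite(f"pics/{c}0.png",im)
    for n in("flask","clip","mixer","ring_top","squeeze","spool","driver","jar"):
        for r in finder.pinpoint(c,n)[:4]:
            print(c,n,round(r["confidence"],2),w(c,r["location"]).round(),px(c,r["location"]).round())
print(telemetry.read_state())
E
```

```text
side {'fx': 466.03644942541627, 'fy': 466.03644942541627, 'cx': 250.26506345630466, 'cy': 189.75571737435956, 'distortion': array([-0.19068526,  0.        ,  0.        ,  0.        ,  0.        ]), 'position': array([ 419.63892471, -895.03699938,  839.80506604]), 'attitude': array([-2.26741308, -0.01941881, -0.14350915])}
side flask 0.95 [ 467. -260.    9.] [223. 293.]
side flask 0.86 [ 482. -145.    1.] [225. 257.]
side flask 0.84 [ 573. -279.   -1.] [272. 298.]
side flask 0.67 [ 360. -286.   -3.] [175. 311.]
side clip 0.94 [ 473. -263.   -4.] [226. 298.]
side mixer 0.78 [522. 128.   4.] [229. 183.]
side ring_top 0.65 [526. 131.  96.] [230. 156.]
side squeeze 0.86 [ 751. -133.   -2.] [331. 244.]
side spool 0.81 [440.   6.   0.] [203. 216.]
side driver 0.73 [758. 158.  -0.] [307. 172.]
side jar 0.78 [630.  -7.  -1.] [275. 213.]
top {'fx': 362.3678243625533, 'fy': 362.3678243625533, 'cx': 251.7537971957893, 'cy': 190.24359632717548, 'distortion': array([-0.09665427,  0.        ,  0.        ,  0.        ,  0.        ]), 'position': array([412.5028385 ,  15.23680667, 887.16897704]), 'at
[... 616 characters left out ...]
, 'qpos': array([ 1.24617957,  0.62835495,  0.038498  ,  1.51739943, -0.02697936,
        0.99632116, -0.02001677]), 'qd': array([ 8.03499846e-05, -2.23692540e-04, -1.42068351e-03, -1.49568638e-04,
       -2.46273257e-04, -3.50033633e-04,  3.40189593e-04]), 'tau': array([ 4.46769218e-04, -5.63256276e+01,  1.22594610e+00, -1.93782663e+01,
        1.10334929e-02,  1.61265383e-03,  1.92503575e-05]), 'eef_pos': array([ 166.38459211, -628.35695732,  198.94279428]), 'tool_rot': array([ 3.14155783e+00, -2.29456390e-05,  2.58787825e-01]), 'force': array([-0.54768413,  0.33708304, -0.35326619]), 'torque': array([-0.01470332, -0.05518202,  0.00138745]), 'gripper_force': 0.0, 'width': 85.2326235812125}
```

View pics/side0.png

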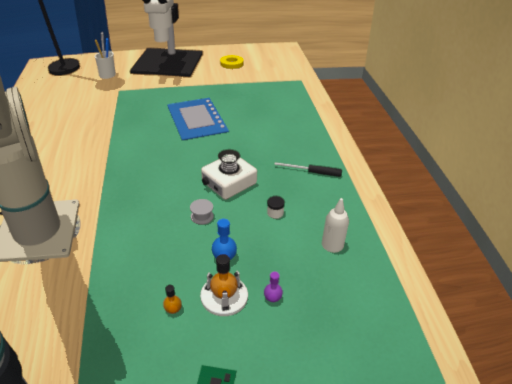

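View pics/top0.png

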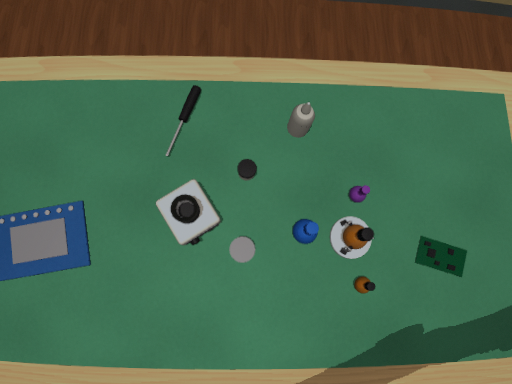

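```bash
python3 - <<'E'
from h import *
def cloud(c,d,m):
    k=eyes.calibration(c);K=np.array([[k["fx"],0,k["cx"]],[0,k["fy"],k["cy"]],[0,0,1.]])
    v,u=np.nonzero(m&(d>0)); n=cv2.undistortPoints(np.c_[u,v].astype(float)[:,None],K,np.array(k["distortion"],float))[:,0]
    z=d[v,u]; return np.array([w(c,p) for p in np.c_[n*z[:,None],z]])
from scipy.optimize import least_squares
for c in("side","top"):
    im,d=eyes.get_image(c)
    if c=="side": cv2.imwrite("pics/crop.png",cv2.resize(im[210:330,150:310],None,fx=5,fy=5)[:600])
    for n in ("flask","mixer"):
        for r in finder.cut_out(c,n):
            P=cloud(c,d,r["mask"])
            if not len(P): continue
            if n=="flask":
                if abs(np.median(P[:,0])-470)>40 or abs(np.median(P[:,1])+262)>40: continue
                b=P[(P[:,2]>30)&(P[:,2]<66)]
                f=least_squares(lambda q:np.linalg.norm(b-[q[0],q[1],42.5],axis=1)-30,[470,-262],loss="soft_l1").x
                t=P[P[:,2]>122]; s=P[(P[:,2]>98)&(P[:,2]<122)]
                print(c,"bulb",f.round(1),len(b),"top",t.mean(0).round(1) if len(t) else 0,len(t),"max",np.percentile(P[:,2],98))
                if len(s)>5: print(" cap",least_squares(lambda q:np.hypot(*(s[:,:2]-q).T)-14,[470,-262],loss="soft_l1").x,len(s))
            else:
                t=P[(P[:,2]>88)&(P[:,2]<108)]
                (e,rad)=cv2.minEnclosingCircle(t[:,:2].astype(np.float32)) 
                print(c,"ring",np.array(e).round(1),rad,np.percentile(t[:,2],95),"median",np.median(t,axis=0),len(t))
E
```

```text
side bulb [ 468.  -262.7] 371 top [ 468.2 -265.7  127.4] 136 max 128.96361128313845
 cap [ 468.11374252 -263.17046653] 104
side ring [521.6 131.4] 33.02349090576172 101.62161847902159 median [524.10209162 145.20785028  96.90465122] 177
side ring [521.6 131.4] 33.02349090576172 101.62210204359789 median [523.5778157  145.91738412  96.85576232] 176
top bulb [ 469.8 -262.2] 245 top [ 469.7 -262.   128.9] 151 max 131.13399404947708
 cap [ 470.10977398 -262.89230633] 52
top ring [523.7 131.6] 31.01051902770996 101.75465396725306 median [526.80494547 134.77483041  97.87043167] 383
```

View pics/crop.png

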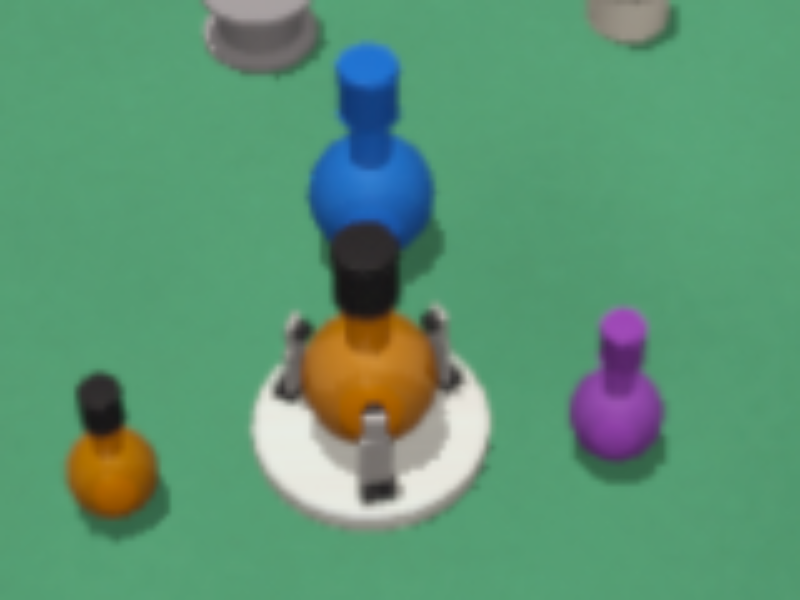

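The candidates in the side view are the blue flask (225,245), the purple one (273,290), the small amber one (173,300) and the large amber one in the clip (223,285). I choose the large amber flask with the black cap: the crop shows it between the three prongs, and it is bigger than the other amber one. It is at about (469.3, −262.7), and the ring is at about (522.8, 131.3).

move_arm:
  steps:
    - [0, 0, 0, 0.03, 0.036, 0, 0.085]
    - [0, 0, 0, 0.03, 0.036, 0, 0.085]
    - [0, 0, 0, 0.03, 0.036, 0, 0.085]
    - [0, 0, 0, 0.03, 0.036, 0, 0.085]
    - [0, 0, 0, 0.03, 0.036, 0, 0.085]

```text
clock: 1.7
eef_pos: [317.4, -447.0, 199.1]
tool_rot: [3.141, -0.0, 0.259]
force: [0.7, -0.6, 0.4]
width: 85.2
gripper_force: 0.0
```

move_arm:
  steps:
    - [0, 0, 0, 0.03, 0.036, 0, 0.085]
    - [0, 0, 0, 0.03, 0.036, 0, 0.085]
    - [0, 0, 0, 0.03, 0.036, 0, 0.085]
    - [0, 0, 0, 0.03, 0.036, 0, 0.085]
    - [0, 0, 0, 0.03, 0.036, 0, 0.085]

```text
clock: 2.2
eef_pos: [467.6, -266.9, 199.2]
tool_rot: [3.141, -0.001, 0.259]
force: [1.4, 0.5, 0.5]
width: 85.0
gripper_force: 0.0
```

move_arm:
  steps:
    - [0, 0, 0, 0, 0, 0, 0.085]
    - [0, 0, 0, 0, 0, 0, 0.085]
    - [0, 0, 0, 0, 0, 0, 0.085]

```text
clock: 2.5
eef_pos: [465.4, -269.6, 198.9]
tool_rot: [3.141, 0.001, 0.257]
force: [-0.1, -0.4, -0.1]
width: 84.8
gripper_force: 0.0
```

move_arm:
  steps:
    - [0, 0, 0, 0.0035, 0.0065, -0.02, 0.085]
    - [0, 0, 0, 0, 0, -0.025, 0.085]
    - [0, 0, 0, 0, 0, -0.025, 0.085]
    - [0, 0, 0, 0, 0, -0.02, 0.085]
    - [0, 0, 0, 0, 0, -0.017, 0.085]

```text
clock: 3.0
eef_pos: [468.2, -263.9, 90.9]
tool_rot: [3.141, 0.001, 0.255]
force: [0.1, -0.1, 0.3]
width: 84.6
gripper_force: 0.0
```

move_arm:
  steps:
    - [0, 0, 0, 0, 0, 0, 0.085]
    - [0, 0, 0, 0, 0, 0, 0.085]

```text
clock: 3.2
eef_pos: [469.1, -263.3, 92.1]
tool_rot: [3.141, 0.001, 0.256]
force: [0.5, 0.7, 0.7]
width: 85.1
gripper_force: 0.0
```

```bash
python3 - <<'E'
from h import *
im,d=eyes.get_image("side"); cv2.imwrite("pics/g.png",cv2.resize(im[210:330,150:310],None,fx=4,fy=4))
E
```

```text
(no output)
```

View pics/g.png

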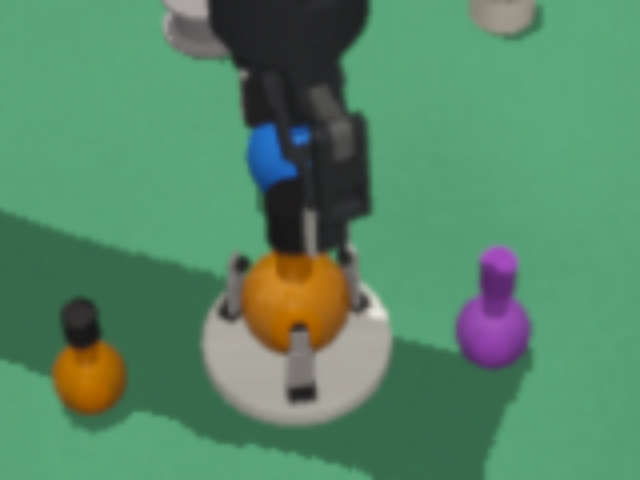

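The crop shows the fingers straddling the black cap (crop 290,215), with the flask still upright in the clip. I'll close the gripper.

move_arm:
  steps:
    - [0, 0, 0, 0, 0, 0, 0.02]
    - [0, 0, 0, 0, 0, 0, 0.02]
    - [0, 0, 0, 0, 0, 0, 0.02]
    - [0, 0, 0, 0, 0, 0, 0.02]
    - [0, 0, 0, 0, 0, 0, 0.02]

```text
clock: 3.75
eef_pos: [470.5, -262.1, 92.7]
tool_rot: [3.141, -0.001, 0.259]
force: [-1.0, -0.1, 5.0]
width: 23.1
gripper_force: 58.6
```

move_arm:
  steps:
    - [0, 0, 0, 0, 0, 0, 0.02]
    - [0, 0, 0, 0, 0, 0, 0.02]
    - [0, 0, 0, 0, 0, 0, 0.02]
    - [0, 0, 0, 0, 0, 0, 0.02]
    - [0, 0, 0, 0, 0, 0, 0.02]

```text
clock: 4.25
eef_pos: [470.5, -262.1, 92.7]
tool_rot: [3.141, -0.001, 0.259]
force: [-0.6, -0.1, 5.5]
width: 23.4
gripper_force: 58.6
```

move_arm:
  steps:
    - [0, 0, 0, 0, 0, 0.004, 0.02]
    - [0, 0, 0, 0, 0, 0.004, 0.02]
    - [0, 0, 0, 0, 0, 0.004, 0.02]

```text
clock: 4.55
eef_pos: [468.6, -261.2, 103.0]
tool_rot: [-3.14, 0.002, 0.259]
force: [0.5, -0.6, -10.6]
width: 23.1
gripper_force: 59.4
```

```bash
python3 - <<'E'
from h import *
im,d=eyes.get_image("side"); cv2.imwrite("pics/g2.png",cv2.resize(im[210:330,150:310],None,fx=4,fy=4))
E
```

```text
(no output)
```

View pics/g2.png

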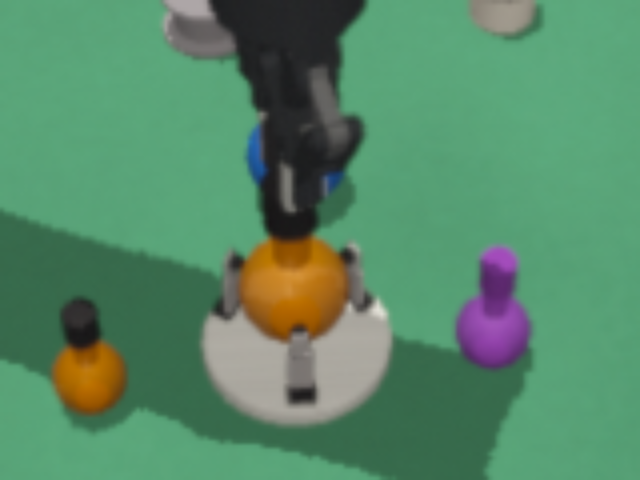

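The pull opens the prongs and the flask rises upright with its cap still gripped, so I'll keep lifting.

move_arm:
  steps:
    - [0, 0, 0, 0, 0, 0.006, 0.02]
    - [0, 0, 0, 0, 0, 0.008, 0.02]
    - [0, 0, 0, 0, 0, 0.01, 0.02]
    - [0, 0, 0, 0, 0, 0.01, 0.02]
    - [0, 0, 0, 0, 0, 0.015, 0.02]

```text
clock: 5.1
eef_pos: [470.2, -261.9, 154.4]
tool_rot: [3.141, -0.001, 0.259]
force: [0.4, 0.3, -1.9]
width: 23.2
gripper_force: 61.4
```

move_arm:
  steps:
    - [0, 0, 0, 0, 0, 0.02, 0.02]
    - [0, 0, 0, 0, 0, 0.02, 0.02]
    - [0, 0, 0, 0, 0, 0.02, 0.02]
    - [0, 0, 0, 0, 0, 0.01, 0.02]
    - [0, 0, 0, 0, 0, 0.004, 0.02]

```text
clock: 5.6
eef_pos: [470.7, -262.3, 228.8]
tool_rot: [3.139, -0.002, 0.259]
force: [-0.1, -0.8, -1.7]
width: 22.9
gripper_force: 61.4
```

move_arm:
  steps:
    - [0, 0, 0, 0.002, 0.012, 0, 0.02]
    - [0, 0, 0, 0.004, 0.03, 0, 0.02]
    - [0, 0, 0, 0.005, 0.035, 0, 0.02]
    - [0, 0, 0, 0.005, 0.035, 0, 0.02]
    - [0, 0, 0, 0.005, 0.035, 0, 0.02]

```text
clock: 6.1
eef_pos: [490.1, -112.3, 225.9]
tool_rot: [-3.14, 0.002, 0.259]
force: [0.7, -0.3, -2.1]
width: 23.4
gripper_force: 61.4
```

move_arm:
  steps:
    - [0, 0, 0, 0.005, 0.035, 0, 0.02]
    - [0, 0, 0, 0.005, 0.035, 0, 0.02]
    - [0, 0, 0, 0.005, 0.035, 0, 0.02]
    - [0, 0, 0, 0.005, 0.035, 0, 0.02]
    - [0, 0, 0, 0.005, 0.035, 0, 0.02]

```text
clock: 6.6
eef_pos: [514.7, 62.6, 225.9]
tool_rot: [-3.141, 0.002, 0.26]
force: [0.5, -0.3, -0.6]
width: 22.8
gripper_force: 61.4
```

move_arm:
  steps:
    - [0, 0, 0, 0.004, 0.03, 0, 0.02]
    - [0, 0, 0, 0.003, 0.025, 0, 0.02]
    - [0, 0, 0, 0, 0.012, 0, 0.02]
    - [0, 0, 0, 0, 0, 0, 0.02]
    - [0, 0, 0, 0, 0, 0, 0.02]

```text
clock: 7.1
eef_pos: [522.2, 125.8, 226.4]
tool_rot: [3.14, 0.002, 0.258]
force: [-0.1, -1.1, -1.7]
width: 23.5
gripper_force: 61.4
```

```bash
python3 - <<'E'
from h import *
o=[]
for c in("side","top"):
    im,d=eyes.get_image(c); o.append(cv2.resize(im[70:230,150:310] if c=="side" else im[130:290,110:270],(400,400)))
    for n in("flask","ring_top"):
        for r in finder.pinpoint(c,n)[:5]: print(c,n,round(r["confidence"],2),w(c,r["location"]).round(1))
cv2.imwrite("pics/m.png",np.hstack(o)); s=telemetry.read_state(); print(s["eef_pos"],s["force"],s["tool_rot"])
E
```

```text
side flask 0.8 [ 359.4 -286.8   -2.9]
side flask 0.77 [ 571.5 -281.9    1.5]
side flask 0.68 [520.1 127.1 140.9]
side ring_top 0.62 [524.5 128.2  93.3]
top flask 0.77 [ 5.738e+02 -2.854e+02 -5.000e-01]
top flask 0.72 [ 485.3 -142.     4.3]
top flask 0.7 [523.1 122.9 148. ]
top flask 0.67 [ 355.3 -280.8    3.1]
top flask 0.44 [761.6 160.2   3.2]
top ring_top 0.68 [525.9 132.8 101.4]
[522.9695219  126.07867061 227.01563043] [-4.52520785e-01  3.53724710e-04 -7.78161572e-01] [ 3.14129983e+00 -1.02562284e-04  2.57079015e-01]
```

View pics/m.png

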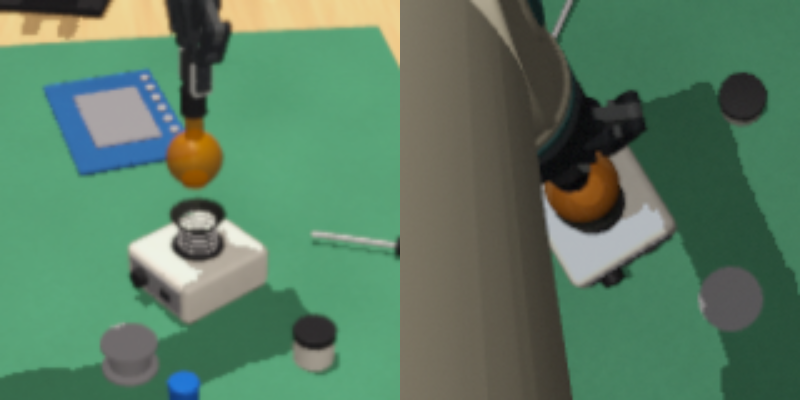

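```bash
python3 - <<'E'
from h import *
from scipy.optimize import least_squares
for c in("side","top"):
    im,d=eyes.get_image(c); k=eyes.calibration(c);K=np.array([[k["fx"],0,k["cx"]],[0,k["fy"],k["cy"]],[0,0,1.]])
    h=cv2.cvtColor(im,cv2.COLOR_BGR2HSV); m=(h[...,0]>8)&(h[...,0]<22)&(h[...,1]>180)&(h[...,2]>60)&(d>0)
    v,u=np.nonzero(m); n=cv2.undistortPoints(np.c_[u,v].astype(float)[:,None],K,np.array(k["distortion"],float))[:,0]
    P=np.array([w(c,p) for p in np.c_[n,np.ones(len(n))]*d[v,u][:,None]])
    P=P[(np.hypot(P[:,0]-523,P[:,1]-126)<40)&(P[:,2]>130)&(P[:,2]<200)]
    print(c,len(P),least_squares(lambda q:np.linalg.norm(P-q,axis=1)-30,[523,126,177],loss="soft_l1").x.round(1))
E
```

```text
side 278 [520.9 125.8 177.1]
top 231 [521.9 125.5 177.4]
```

move_arm:
  steps:
    - [0, 0, 0, 0.0013, 0.0058, 0, 0.02]
    - [0, 0, 0, 0, 0, -0.015, 0.02]
    - [0, 0, 0, 0, 0, -0.02, 0.02]
    - [0, 0, 0, 0, 0, -0.012, 0.02]
    - [0, 0, 0, 0, 0, -0.008, 0.02]

```text
clock: 8.0
eef_pos: [523.8, 133.2, 170.9]
tool_rot: [-3.142, 0.001, 0.259]
force: [0.2, -0.6, -1.5]
width: 23.1
gripper_force: 61.4
```

move_arm:
  steps:
    - [0, 0, 0, 0, 0, -0.003, 0.02]
    - [0, 0, 0, 0, 0, -0.003, 0.02]
    - [0, 0, 0, 0, 0, -0.002, 0.02]
    - [0, 0, 0, 0, 0, 0, 0.02]
    - [0, 0, 0, 0, 0, 0, 0.02]

```text
clock: 8.5
eef_pos: [524.8, 132.8, 164.5]
tool_rot: [3.141, -0.001, 0.258]
force: [-0.4, -0.8, 1.9]
width: 23.5
gripper_force: 61.8
```

Contact came at about the expected height, with a small force. Next I'll press slowly.

move_arm:
  steps:
    - [0, 0, 0, 0, 0, -0.003, 0.02]
    - [0, 0, 0, 0, 0, -0.003, 0.02]
    - [0, 0, 0, 0, 0, -0.003, 0.02]
    - [0, 0, 0, 0, 0, 0, 0.02]
    - [0, 0, 0, 0, 0, 0, 0.02]

```text
clock: 9.0
eef_pos: [524.8, 132.9, 155.3]
tool_rot: [3.141, -0.001, 0.259]
force: [0.8, -1.5, 6.0]
width: 23.1
gripper_force: 62.6
```

move_arm:
  steps:
    - [0, 0, 0, 0, 0, -0.003, 0.02]
    - [0, 0, 0, 0, 0, -0.003, 0.02]
    - [0, 0, 0, 0, 0, -0.003, 0.02]
    - [0, 0, 0, 0, 0, 0, 0.02]
    - [0, 0, 0, 0, 0, 0, 0.02]

```text
clock: 9.5
eef_pos: [525.2, 133.0, 146.8]
tool_rot: [3.141, -0.002, 0.259]
force: [-0.6, -1.6, 9.6]
width: 23.2
gripper_force: 63.3
```

move_arm:
  steps:
    - [0, 0, 0, 0, 0, -0.002, 0.02]
    - [0, 0, 0, 0, 0, 0, 0.02]
    - [0, 0, 0, 0, 0, 0, 0.02]

```text
clock: 9.8
eef_pos: [526.0, 133.2, 146.2]
tool_rot: [3.141, -0.004, 0.259]
force: [-1.0, -1.5, 16.7]
width: 23.1
gripper_force: 64.6
```

```bash
python3 - <<'E'
from h import *
for c in("side","top"):
    im,d=eyes.get_image(c)
    if c=="side": cv2.imwrite("pics/p.png",cv2.resize(im[90:210,170:290],(600,600)))
    for n in("flask","ring_top"):
        for r in finder.pinpoint(c,n)[:5]:
            p=w(c,r["location"]).round(1)
            if p[1]>60: print(c,n,round(r["confidence"],2),p)
s=telemetry.read_state(); print(s["eef_pos"],s["force"],s["gripper_force"],s["clock"])
E
```

```text
side flask 0.77 [525.4 133.4  62.3]
side ring_top 0.51 [523.2 130.9  79.3]
top flask 0.76 [524.6 135.   66.9]
top ring_top 0.57 [524.4 131.2  83.4]
[525.95463561 133.24078704 146.15071332] [-0.85970694 -1.6958221  17.73173033] 64.55612540245056 10.1
```

View pics/p.png

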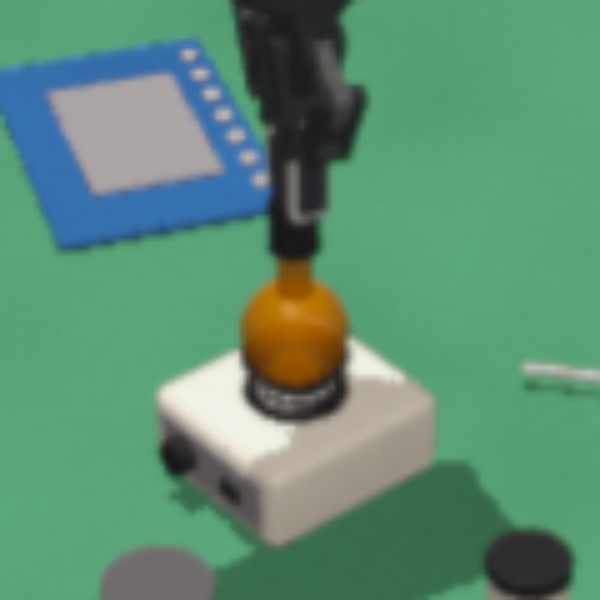

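The crop shows the bulb seated upright in the lowered ring (crop 295,360). The ring top is at about 81 mm and the force has jumped to 17 N, so the ring is on its stop. I'll hand it in still pressed.

```bash
python3 -c "
from cell import ctrl
print(ctrl.finish_job())"
```

```text
the job is handed in; nothing more can be done
None
```

I pulled the flask out of the clip and set it upright in the mixer ring. I handed the job in at about 10 s with the arm still holding it pressed on the stop at about 17 N; no verdict came back.

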